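# Overhang a plate blank on the channel ledge for edge filing

### The arm

A 6-joint arm with a two-finger parallel gripper is mounted at the origin on the work surface. World frame = base frame: x ahead of the robot, y to its left, z up, the work surface at z = 0. Lengths are in mm, angles in rad, forces in N, time in s.
With the tool pointing down it reaches from about 350 to 975 mm from the base axis. Payload 7.1 kg.
Tool frame: the origin (TCP) lies at the centre of the arm's flange, where the gripper is bolted on; the fingertips stand 182 mm ahead of it and the grasp point (between the pads) lies 163 mm ahead of it; z points along the fingers, y is the line along which they close (so a half turn about z gives the same grasp; the last joint's range is limited). The gripper opens to 88 mm and grips with 3 to 60 N. Pads are 20 mm wide; open, the fingers measure 115 mm over their backs; the gripper's body (75 mm by 178 mm) begins 61 mm behind the grasp point.
Start: joints at [1.148, 0.423, 1.63, -0, 1.089, -0.019], TCP at [245.54, 574.732, 404.675] pointing down, gripper open.
Joint ranges: [-3, 3], [-0.9, 2.11], [0.09, 2.58], [-1.31, 4.45], [0.11, 2.69], [-2.54, 2.54]. Speed limits (rad/s): [2.39, 2.39, 3.01, 3.14, 3.14, 3.14].

### API

Orientations are given as a rotation vector (axis times angle).
In Python, from workcell import readout, get_image, ctrl gives the robot as it stands.
- The arm moves only by the tool step_arm, never from a script. Its argument "targets" is a list that holds one entry, the list of rows, each a list of 7 numbers: the shift along the world's x, y, z as a fraction of full scale, then the turn, a rotation vector about the world's x, y, z as a fraction of full scale, then the opening, from 0 (shut) to 1 (fully open). In form: [[[dx, dy, dz, wx, wy, wz, claw], ...]]. A call has exactly 5 rows; each row shifts and turns the commanded pose from where the row before left it; what a row does not reach is not made up. Full scale, the value 1, is 0.05 m for a shift and 4 degrees for a turn. A row lasts 1/8 s, in which the tool goes at most 62.5 mm and 10.7 degrees, less where a joint would pass 70% of its speed; a pose out of reach is approached as far as the arm can. A call with a number of a shift or a turn outside -1 to 1 is refused whole. A call with a gripper value outside its range is refused whole. The fingers move at their own pace and stop on an object; the grip force is fixed at half the most. Time passes only in rows, so rows that do not move let the fingers close, or fill a call up. It gives the time, the measured TCP pose, the force, the opening and the grip force at its end, in the units of the state.
- readout.get_obs(): the state, without advancing time (a new reading comes with each control period).
- get_image(name): name is "scene" or "top" or "wrist"; returns a dict with "pixels" (420x560x3 uint8, red, green, blue), "intrinsics" (3x3 intrinsics, pixels), "extrinsics" (4x4, takes a point from world to camera coordinates). Camera axes: x right, y down, z forward; pixel columns grow to the right and rows downward; lengths in mm; the calibration is good to about 2 mm. A picture is of the moment at which its call begins. There is no depth.
- ctrl.close_job(): hands the job in; it is judged then, once.
The state is a dict: "t": time; "qpos": joint angles; "qvel": joint speeds; "joint_torque": joint torques, N m; "ee_pos": TCP position; "orientation": TCP orientation; "ft_force": force on the tool from outside, world axes, zero at the start; "moment": the same for the moment, N m; "width": finger opening in mm; "grasp_force": force on a finger pad.
Only numpy, scipy, OpenCV 4.12 (cv2) and the standard library are available. Lean on these libraries where they do the work, as an engineer would, in place of code of your own. Each camera call takes 0.05 s, during which the arm holds its last target. There are 200 camera calls.

### The job

The steel plate on the raised ledge has to have its short edge filed. With the fingertips push it back flat against the fence and slide it along until about 50 mm of it sticks out past the end of the ledge where the yellow clamp is waiting, its long edge still against the fence. Only push the plate, never lift it, and leave the clamp, tin, file and pipe socket where they are.

Things in the scene. Friction and masses are not known exactly. Their poses are not given: they have to be found in the camera images.
- ledge: Red-oxide steel channel fixed on the bench, flanges down: level top 160 mm wide (x -80 to +80), 400 mm long (y -200 to +200), 65 mm above the bench; both ends open. Origin on the bench under its middle; x points away from the robot. Along its back edge stands the fence, a light grey flat bar 400 mm long, 5 mm thick, 25 mm higher than the top, front face at x = +80 mm.
- plate: Blue-grey steel blank 160 mm long (its y) x 100 wide (x) x 6 thick, about 0.75 kg, bright sawn short ends, four small chalk crosses. Loose, flat on the ledge, long side roughly along it, at first some centimetres off the fence and a little askew. Origin at the centre of its underside. It takes some 2 to 4 N to push. Against the fence its centre is at x = +30 mm of the ledge.
- clamp: Yellow G-clamp lying flat on the bench beyond one end of the ledge, about 70 mm wide (its y) and 210 mm long (its x, screw towards -x), 18 mm high, 0.7 kg, loose. Origin on the bench at the middle of its frame. It marks the end over which the plate must stick out. Bystander.
- tin: Closed blue and metal tin standing on the bench beyond the other end of the ledge, 83 mm across, 68 mm high, 0.45 kg, loose. Origin at the centre of its underside. Bystander.
- file: Flat file with a red handle lying on the bench on the robot's side of the ledge, roughly parallel to it, 305 mm long (its y, handle to -y), 26 mm wide and 26 mm high at the handle, loose. Origin on the bench, near the middle of its length (it reaches from y = -165 to +140 mm). Bystander.
- socket: Short grey pipe socket standing on the bench on the robot's side of the ledge, 51 mm across, 45 mm high, 0.22 kg, loose. Origin at the centre of its underside. Bystander.
Mind the look-alikes: they are no part of the job. There is more than one size of the plate; the job needs the middle-sized.

How it is judged (in metres and radians):
At the end, for the whole second after the job is handed in: The plate lies flat and at rest on the ledge, overhanging the end on the clamp's side by 38 to 62 mm, its long back edge against the fence (within 5 mm at its middle, parallel to it within 0.05 rad) (((y of clamp in the frame of ledge above 0 m and y of plate in the frame of ledge between 0.158 and 0.182 m) or (y of clamp in the frame of ledge below 0 m and y of plate in the frame of ledge between -0.182 and -0.158 m)) and x of plate in the frame of ledge above 0.025 m and angle between the y axis of plate and the y axis of ledge, either way round below 0.05 rad and z of plate in the frame of ledge between 0.061 and 0.069 m and angle between plate's own z axis and vertical below 0.03 rad and linear speed of plate below 0.01 m/s and angular speed of plate below 0.05 rad/s); the robot touches nothing.
It fails at once if the plate is lifted, tipped up or knocked off the ledge (z of plate in the frame of ledge above 0.073 m or angle between plate's own z axis and vertical above 0.1 rad or z of plate in the frame of ledge below 0.057 m).
It fails at once if the yellow clamp is moved more than 20 mm or picked up (distance of clamp from where it was at the start of the episode above 0.02 m).
It fails at once if the tin is moved more than 20 mm or picked up (distance of tin from where it was at the start of the episode above 0.02 m).
It fails at once if the file is moved more than 20 mm or picked up (distance of file from where it was at the start of the episode above 0.02 m).
It fails at once if the pipe socket is moved more than 20 mm or picked up (distance of socket from where it was at the start of the episode above 0.02 m).
It also fails if it takes over 58 s, if anything falls off the work surface, if the arm or the gripper's body presses on something with over 40 N, if the wrist force passes 120 N, or if a joint passes its speed limit or range.

## Working session

There is one attempt and no reset: what is moved stays moved. The work goes in short steps, Python scripts to look and compute and a tool call to move; the robot and the scene stay as the last step left them, time stands still between calls to the robot, and variables do not carry over. Pictures are saved under pics/ and viewed, at most 10 in all, crops included, and the job is handed in when it is done.

Besides the shell and the picture viewer there is one more tool, called after "Emit:" as a command line: name --argument value ..., lists and objects as JSON in quotes. step_arm: Moves the arm, as the interface text tells. Shift numbers are shares of 0.05 m and turn numbers shares of 4 degrees, none past 1 either way. Its arguments: {"type":"object","properties":{"targets":{"type":"array"}},"required":["targets"]}

```bash
mkdir -p pics
cat > h.py <<'E'
import numpy as np, cv2
from workcell import readout, get_image, ctrl
def snap(n,f):
    d=get_image(n); cv2.imwrite(f'pics/{f}.png',d['pixels'][:,:,::-1]); np.savez(f'pics/{f}.npz',K=d['intrinsics'],E=d['extrinsics'],P=d['pixels']); return d
def ray(f,uv,z):
    d=np.load(f'pics/{f}.npz');K,E=d['K'],d['E'];R,t=E[:3,:3],E[:3,3]
    c=-R.T@t
    o=[]
    for u,v in uv:
        r=R.T@np.linalg.inv(K)@[u,v,1]; o.append((c+r*(z-c[2])/r[2]))
    return np.array(o)
E
python3 - <<'E'
from h import *
snap('top','top0');snap('scene','sc0')
o=readout.get_obs();print(o['t'],o['ee_pos'],o['orientation'],o['width'])
E
```

```text
0.1 [245.44821142 574.52411709 403.99022984] [-6.29977212e-01 -3.07748151e+00  2.05759634e-03] 87.84681779727536
```

View pics/top0.png

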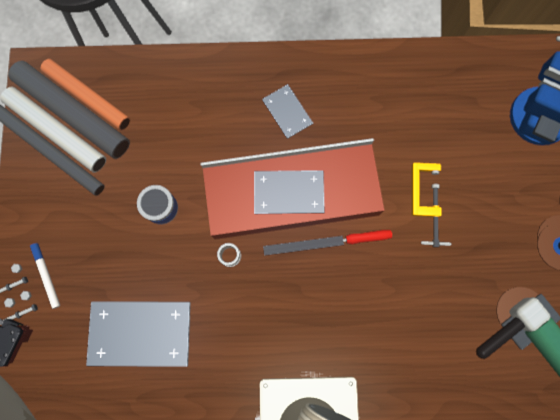

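View pics/sc0.png

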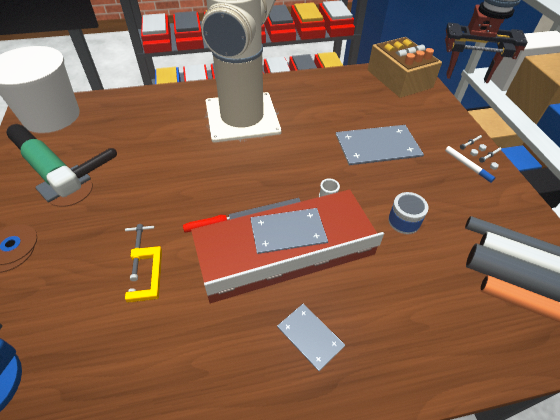

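The top view shows the middle-sized plate on the red ledge at about (289,192). The clamp is to its right (427,190), on the -y side, and the tin is to the left at (157,203). The file is in front at (330,243) and the socket at (229,255). The scene view agrees. Next I'll measure the ledge and plate.

```bash
cat >> h.py <<'E'
def measure(f):
    P=np.load(f'pics/{f}.npz')['P']; hsv=cv2.cvtColor(P,cv2.COLOR_RGB2HSV)
    H,S,V=[hsv[...,i].astype(int) for i in range(3)]
    roi=np.zeros(H.shape,bool); roi[140:245,195:430]=True
    red=(roi&(S>130)&((H<6)|(H>174))&(V>90)).astype(np.uint8)
    red=cv2.morphologyEx(red,cv2.MORPH_OPEN,np.ones((9,9)))
    pl=(roi&(H>95)&(H<125)&(S>20)&(S<110)&(V>90)).astype(np.uint8)
    pl=cv2.morphologyEx(cv2.morphologyEx(pl,cv2.MORPH_CLOSE,np.ones((7,7))),cv2.MORPH_OPEN,np.ones((9,9)))
    out=[]
    for m,z in((red,65),(pl,71)):
        c=max(cv2.findContours(m,0,cv2.CHAIN_APPROX_NONE)[0],key=cv2.contourArea)[:,0].astype(float)
        w=ray(f,c,z)[:,:2].astype(np.float32)
        r=cv2.minAreaRect(w); out.append((r,cv2.boxPoints(r)))
    return out
E
python3 - <<'E'
from h import *
np.set_printoptions(precision=1,suppress=True)
for r,b in measure('top0'): print(r);print(b)
f='top0'
print('ledge top corners',ray(f,[(211,236),(383,211)],65)); print('fence top front/back ends',ray(f,[(203,165),(374,142)],90))
print('plate',ray(f,[(254,172),(323,170),(324,212),(255,214)],71))
print('bench: tin,socket,file ends,clamp',ray(f,[(157,205),(229,256),(265,251),(392,236),(427,165),(427,214),(436,243)],20))
E
```

```text
((546.7327880859375, -99.94038391113281), (64.61404418945312, 163.03428649902344), 87.56298828125)
[[ 463.9 -128.8]
 [ 626.8 -135.7]
 [ 629.5  -71.1]
 [ 466.7  -64.2]]
((526.6328125, 31.433795928955078), (155.11146545410156, 94.44364166259766), 88.53865814208984)
[[477.4 -44.9]
 [571.9 -47.3]
 [575.8 107.8]
 [481.4 110.2]]
ledge top corners [[ 429.4  210.1   65. ]
 [ 477.6 -183.6   65. ]]
fence top front/back ends [[ 590.   225.3   90. ]
 [ 634.9 -167.9   90. ]]
plate [[575.9 110.1  71. ]
 [576.6 -49.8  71. ]
 [477.5 -48.2  71. ]
 [476.7 109.   71. ]]
bench: tin,socket,file ends,clamp [[ 514.4  346.7   20. ]
 [ 387.8  174.3   20. ]
 [ 397.5   89.7   20. ]
 [ 425.8 -210.4   20. ]
 [ 597.2 -306.5   20. ]
 [ 476.5 -296.9   20. ]
 [ 406.7 -312.4   20. ]]
```

Emit:
step_arm --targets '[[[0.36, -1, -0.18, 0, 0, 0.745, 1], [0.36, -1, -0.18, 0, 0, 0.745, 1], [0.36, -1, -0.18, 0, 0, 0.745, 1], [0.36, -1, -0.18, 0, 0, 0.745, 1], [0.36, -1, -0.18, 0, 0, 0.745, 1]]]'

```text
t: 0.72
ee_pos: [335.7, 323.1, 359.3]
orientation: [0.222, 3.134, -0.0]
ft_force: [0.2, -0.1, 0.4]
width: 87.5
grasp_force: 0.0
```

Emit:
step_arm --targets '[[[0.36, -1, -0.18, 0, 0, 0.745, 1], [0.36, -1, -0.18, 0, 0, 0.745, 1], [0.36, -1, -0.18, 0, 0, 0.745, 1], [0.36, -1, -0.18, 0, 0, 0.745, 1], [0.36, -1, -0.18, 0, 0, 0.745, 1]]]'

```text
t: 1.35
ee_pos: [425.9, 73.1, 314.4]
orientation: [-0.185, 3.136, 0.0]
ft_force: [0.3, -0.0, -0.5]
width: 87.6
grasp_force: 0.0
```

Emit:
step_arm --targets '[[[0.1, -0.35, 0, 0, 0, 0, 1], [0.1, -0.35, 0, 0, 0, 0, 1], [0.1, -0.34, -0.3, 0, 0, 0, 1], [0.04, 0, -0.3, 0, 0, 0, 1], [0, 0, -0.2, 0, 0, 0, 1]]]'

```text
t: 1.98
ee_pos: [442.3, 23.0, 273.6]
orientation: [0.182, -3.135, -0.0]
ft_force: [0.2, 0.5, -0.2]
width: 87.9
grasp_force: 0.0
```

Run:
```python
from h import *
snap('wrist','w1');snap('scene','sc1')
o=readout.get_obs();print(o['ee_pos'],o['orientation'])
a=cv2.imread('pics/w1.png');b=cv2.imread('pics/sc1.png')[150:330,170:410];b=cv2.resize(b,(560,420))
cv2.imwrite('pics/m1.png',cv2.resize(np.hstack([a,b]),(800,300)))
```

```text
[441.92622259  23.26409215 273.44160325] [ 1.83466205e-01 -3.13346633e+00 -2.23421780e-04]
```

View pics/m1.png

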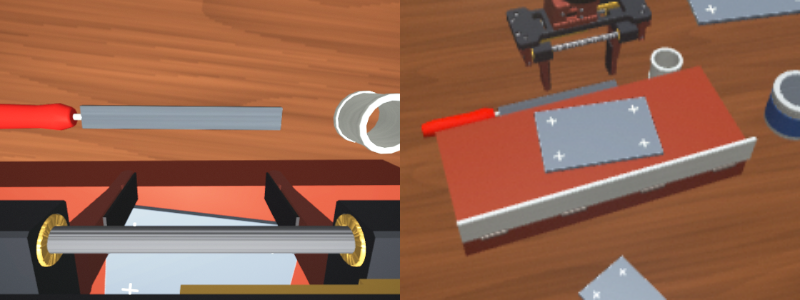

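The wrist view shows both fingers straddling the plate's front edge, which runs from about (135,205) to (295,225) in the mosaic. I'll check the clearance numerically.

Run:
```python
from h import *
np.set_printoptions(precision=1,suppress=True)
print('plate edge',ray('w1',[(189,287),(413,315)],71)); print('ledge lip',ray('w1',[(100,261),(500,265)],65))
d=np.load('pics/w1.npz');K,E=d['K'],d['E']
T=np.array([441.9,23.3]);X=np.array([.993,.117]);Y=np.array([-.117,.993])
for a in(-10,10):
  for b in(-57,-44,44,57):
    p=np.r_[T+a*X+b*Y,91.4,1]; c=(E@p)[:3];q=K@c;print(a,b,p[:2],q[:2]/q[2]/1.4)
```

```text
plate edge [[474.1 -25.   71. ]
 [477.2 105.3  71. ]]
ledge lip [[466.9 -77.9  65. ]
 [442.8 151.1  65. ]]
-10 -57 [438.6 -34.5] [116.1 171.4]
-10 -44 [437.1 -21.6] [135.2 171.4]
-10 44 [426.8  65.8] [264.4 171.1]
-10 57 [425.3  78.7] [283.5 171.1]
10 -57 [458.5 -32.1] [118.7 198.1]
10 -44 [457.  -19.2] [137.2 198.1]
10 44 [446.7  68.2] [262.6 197.9]
10 57 [445.2  81.1] [281.1 197.9]
```

Emit:
step_arm --targets '[[[0, 0, -0.2, 0, 0, 0, 1], [0, 0, -0.2, 0, 0, 0, 1], [0, 0, -0.08, 0, 0, 0, 1], [0.1, 0.012, 0, 0, 0, 0, 1], [0.1, 0.012, 0, 0, 0, 0, 1]]]'

```text
t: 2.7
ee_pos: [453.1, 24.0, 250.9]
orientation: [-0.183, 3.136, -0.0]
ft_force: [0.3, 0.4, 0.0]
width: 88.0
grasp_force: 0.0
```

Emit:
step_arm --targets '[[[0.14, 0.016, 0, 0, 0, 0, 1], [0.14, 0.016, 0, 0, 0, 0, 1], [0.14, 0.016, 0, 0, 0, 0, 1], [0.14, 0.016, 0, 0, 0, 0, 1], [0.1, 0.012, 0, 0, 0, 0, 1]]]'

```text
t: 3.32
ee_pos: [485.7, 27.8, 250.5]
orientation: [0.183, -3.135, -0.0]
ft_force: [-5.0, -0.9, 1.2]
width: 87.7
grasp_force: 2.1
```

Emit:
step_arm --targets '[[[0.08, 0.01, -0.02, 0, 0, 0, 1], [0.08, 0.01, 0, 0, 0, 0, 1], [0.04, 0.005, 0, 0, 0, 0, 1], [0.02, 0.002, 0, 0, 0, 0, 1], [0, 0, 0, 0, 0, 0, 1]]]'

```text
t: 3.95
ee_pos: [496.6, 29.1, 249.6]
orientation: [-0.183, 3.136, 0.0]
ft_force: [-2.5, 0.2, -1.7]
width: 87.8
grasp_force: 1.1
```

Emit:
step_arm --targets '[[[0.02, 0.002, 0, 0, 0, 0, 1], [0.02, 0.002, 0, 0, 0, 0, 1], [0.02, 0.002, 0, 0, 0, 0, 1], [0, 0, 0, 0, 0, 0, 1], [0, 0, 0, 0, 0, 0, 1]]]'

```text
t: 4.58
ee_pos: [499.7, 29.4, 249.8]
orientation: [-0.183, 3.136, -0.0]
ft_force: [-2.1, -1.0, -1.7]
width: 87.8
grasp_force: 1.0
```

Emit:
step_arm --targets '[[[0.02, 0.002, 0, 0, 0, 0, 1], [0.02, 0.002, 0, 0, 0, 0, 1], [0, 0, 0, 0, 0, 0, 1], [0, 0, 0, 0, 0, 0, 1], [0, 0, 0, 0, 0, 0, 1]]]'

```text
t: 5.2
ee_pos: [501.6, 29.6, 249.7]
orientation: [-0.183, 3.136, -0.0]
ft_force: [-3.4, 0.1, 0.3]
width: 87.5
grasp_force: 1.4
```

Run:
```python
from h import *
snap('scene','sc2');snap('top','top2')
b=cv2.imread('pics/sc2.png')[180:310,170:410];b=cv2.resize(b,(480,260),interpolation=3)
a=cv2.imread('pics/top2.png')[130:250,190:440];a=cv2.resize(a,(500,240),interpolation=3)
m=np.zeros((500,500,3),np.uint8);m[:260,:480]=b;m[260:]=a
cv2.imwrite('pics/m2.png',m)
```

```text
(no output)
```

View pics/m2.png

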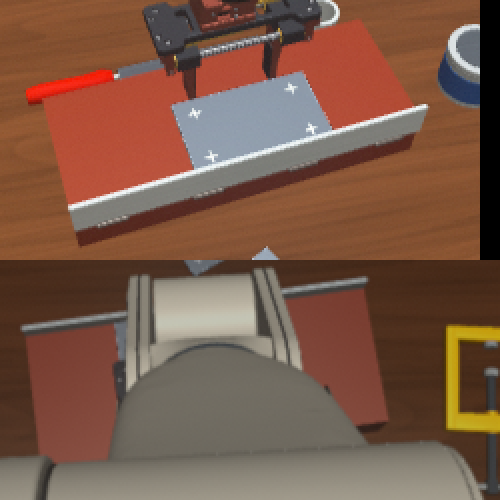

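The plate is square to the fence and close to it (scene crop, left edge 172–195 to right edge 305–330). I'll keep creeping until the force rises.

Emit:
step_arm --targets '[[[0.02, 0.002, 0, 0, 0, 0, 1], [0.02, 0.002, 0, 0, 0, 0, 1], [0.0, 0.0, 0, 0, 0, 0, 1], [0, 0, 0, 0, 0, 0, 1], [0, 0, 0, 0, 0, 0, 1]]]'

```text
t: 5.92
ee_pos: [502.9, 29.7, 249.6]
orientation: [0.183, -3.134, 0.0]
ft_force: [-6.9, -1.2, 4.6]
width: 87.8
grasp_force: 3.3
```

Emit:
step_arm --targets '[[[0.02, 0.002, 0, 0, 0, 0, 1], [0.01, 0.001, 0, 0, 0, 0, 1], [0.0, 0.0, 0, 0, 0, 0, 1], [0, 0, 0, 0, 0, 0, 1], [0, 0, 0, 0, 0, 0, 1]]]'

```text
t: 6.55
ee_pos: [503.5, 29.8, 249.4]
orientation: [0.183, -3.131, 0.0]
ft_force: [-9.8, -1.3, 7.0]
width: 87.5
grasp_force: 5.0
```

Pressed against the fence at 10 N. Next I back off, lift, turn 90° and go to the plate's left end.

Emit:
step_arm --targets '[[[-0.3, -0.035, 0, 0, 0, 0, 1], [0, 0, 0.6, 0, 0, 0, 0.45], [0, 0, 0.3, 0, 0, -1, 0.45], [0, 0, 0, 0, 0, -1, 0.45], [0, 0, 0, 0, 0, -1, 0.45]]]'

```text
t: 7.18
ee_pos: [490.4, 28.2, 295.4]
orientation: [0.15, 3.134, 0.001]
ft_force: [0.9, -0.6, 0.3]
width: 51.2
grasp_force: 0.0
```

Emit:
step_arm --targets '[[[0.116, 0.222, 0, 0, 0, -1, 0.45], [0.116, 0.222, 0, 0, 0, -1, 0.45], [0.116, 0.222, 0, 0, 0, -1, 0.45], [0.116, 0.222, 0, 0, 0, -1, 0.45], [0.116, 0.222, 0, 0, 0, -1, 0.45]]]'

```text
t: 7.8
ee_pos: [519.5, 84.1, 295.0]
orientation: [0.692, 3.062, 0.002]
ft_force: [-1.0, 0.7, -0.2]
width: 39.8
grasp_force: 0.0
```

Emit:
step_arm --targets '[[[0.116, 0.222, 0, 0, 0, -1, 0.45], [0.116, 0.222, 0, 0, 0, -1, 0.45], [0.116, 0.222, 0, 0, 0, -1, 0.45], [0.116, 0.222, 0, 0, 0, -1, 0.45], [0.116, 0.222, 0, 0, 0, -1, 0.45]]]'

```text
t: 8.43
ee_pos: [548.5, 139.6, 295.0]
orientation: [1.213, 2.896, 0.003]
ft_force: [-0.0, 0.2, 0.4]
width: 39.7
grasp_force: 0.0
```

Emit:
step_arm --targets '[[[0, 0, 0, 0, 0, -1, 0.45], [0, 0, 0, 0, 0, -1, 0.45], [0, 0, 0, 0, 0, -1, 0.45], [0, 0, 0, 0, 0, -1, 0.45], [0, 0, 0, 0, 0, -1, 0.45]]]'

```text
t: 9.05
ee_pos: [548.3, 139.2, 295.0]
orientation: [1.698, 2.641, 0.003]
ft_force: [-0.1, 0.3, 0.6]
width: 39.4
grasp_force: 0.0
```

Emit:
step_arm --targets '[[[0.06, 0, 0, 0, 0, -1, 0.45], [0.06, 0, 0, 0, 0, -1, 0.45], [0.06, 0, 0, 0, 0, -1, 0.45], [0.06, 0, 0, 0, 0, -1, 0.45], [0.06, 0, 0, 0, 0, -0.5, 0.45]]]'

```text
t: 9.68
ee_pos: [563.3, 139.2, 294.9]
orientation: [2.089, 2.345, 0.002]
ft_force: [0.2, 0.5, 0.4]
width: 39.9
grasp_force: 0.0
```

Run:
```python
from h import *
snap('scene','sc3');snap('wrist','w3')
o=readout.get_obs();print(o['t'],o['ee_pos'],o['orientation'],o['width'])
a=cv2.imread('pics/w3.png');b=cv2.imread('pics/sc3.png')[150:330,170:410];b=cv2.resize(b,(560,420))
cv2.imwrite('pics/m3.png',cv2.resize(np.hstack([a,b]),(800,300)))
```

```text
9.775 [563.41540419 139.19474131 294.88668585] [2.08812206e+00 2.34607888e+00 2.02609930e-03] 39.75169034497149
```

View pics/m3.png

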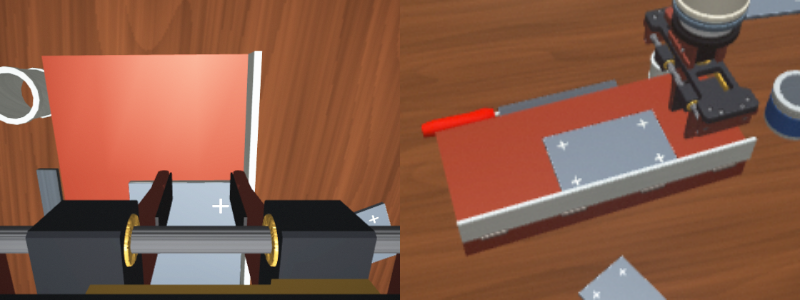

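The wrist view shows the plate's left end at mosaic row ~181 (x 130–240), flush along the fence on the right. The fingers are too near the fence, because I shifted them about 15 mm too far in x. I'll compute the end position.

```bash
cat >> h.py <<'E'
O=np.array([532,21.]);th=.117;Rl=np.array([[np.cos(th),-np.sin(th)],[np.sin(th),np.cos(th)]])
def led(p): return (np.asarray(p)[...,:2]-O)@Rl
E
python3 - <<'E'
from h import *
np.set_printoptions(precision=1,suppress=True)
print('plate end',led(ray('w3',[(182,255),(329,252)],71)))
print('ledge left end',led(ray('w3',[(61,79),(346,76)],65)))
print('tcp',led(np.array([563.4,139.2])))
E
```

```text
plate end [[-15.8  99. ]
 [ 75.  100.5]]
ledge left end [[-76.7 202.3]
 [ 81.9 203.4]]
tcp [ 45.  113.7]
```

Emit:
step_arm --targets '[[[-0.18, 0.06, 0, 0, 0, 0, 0.45], [-0.176, 0.06, 0, 0, 0, 0, 0.45], [0, 0, -0.4, 0, 0, 0, 0.45], [0, 0, -0.4, 0, 0, 0, 0.45], [0, 0, -0.108, 0, 0, 0, 0.45]]]'

```text
t: 10.4
ee_pos: [544.2, 145.3, 248.3]
orientation: [-2.087, -2.346, 0.003]
ft_force: [0.6, 0.2, -0.1]
width: 39.2
grasp_force: 0.0
```

Emit:
step_arm --targets '[[[0.012, -0.1, 0, 0, 0, 0, 0.45], [0.012, -0.1, 0, 0, 0, 0, 0.45], [0.018, -0.15, 0, 0, 0, 0, 0.45], [0.023, -0.2, 0, 0, 0, 0, 0.45], [0.023, -0.2, 0, 0, 0, 0, 0.45]]]'

```text
t: 11.02
ee_pos: [550.0, 107.2, 249.8]
orientation: [2.088, 2.346, 0.002]
ft_force: [-1.1, 4.6, 3.6]
width: 39.7
grasp_force: 2.4
```

Emit:
step_arm --targets '[[[0.028, -0.238, 0, 0, 0, 0, 0.45], [0.028, -0.238, 0, 0, 0, 0, 0.45], [0.028, -0.238, 0, 0, 0, 0, 0.45], [0.028, -0.238, 0, 0, 0, 0, 0.45], [0.028, -0.238, 0, 0, 0, 0, 0.45]]]'

```text
t: 11.65
ee_pos: [556.7, 47.3, 249.2]
orientation: [-2.089, -2.347, 0.0]
ft_force: [-0.5, 4.7, 3.2]
width: 39.4
grasp_force: 2.4
```

Emit:
step_arm --targets '[[[0.028, -0.238, 0, 0, 0, 0, 0.45], [0.028, -0.238, 0, 0, 0, 0, 0.45], [0.028, -0.238, 0, 0, 0, 0, 0.45], [0.028, -0.238, 0, 0, 0, 0, 0.45], [0.02, -0.16, 0, 0, 0, 0, 0.45]]]'

```text
t: 12.28
ee_pos: [563.2, -8.3, 249.2]
orientation: [-2.089, -2.346, 0.0]
ft_force: [-0.6, 4.7, 2.7]
width: 39.7
grasp_force: 2.3
```

Run:
```python
from h import *
snap('scene','sc4')
o=readout.get_obs();print(led(o['ee_pos']),o['ft_force'],o['ee_pos'])
b=cv2.imread('pics/sc4.png')[160:320,110:410];cv2.imwrite('pics/m4.png',cv2.resize(b,(750,400),interpolation=3))
```

```text
[ 27.63230702 -33.39016102] [ 0.97575733 -0.55748539  0.24992304] [563.34113527  -8.93627373 249.14053597]
```

View pics/m4.png

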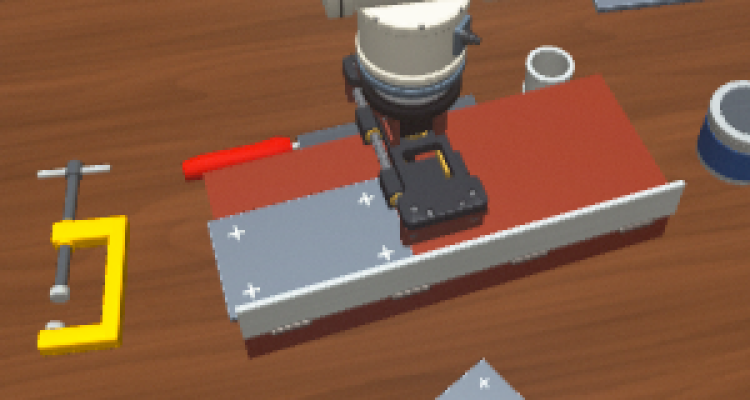

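The plate's leading end is just at the ledge end (crop ~(215–235, 220–315)) and still along the fence, with 44 mm left to go.

Emit:
step_arm --targets '[[[0.023, -0.199, 0, 0, 0, 0, 0.45], [0.023, -0.199, 0, 0, 0, 0, 0.45], [0.023, -0.199, 0, 0, 0, 0, 0.45], [0.014, -0.119, 0, 0, 0, 0, 0.45], [0.009, -0.08, 0, 0, 0, 0, 0.45]]]'

```text
t: 12.95
ee_pos: [567.8, -47.7, 249.1]
orientation: [-2.089, -2.346, 0.0]
ft_force: [-0.8, 3.5, -0.4]
width: 39.4
grasp_force: 1.7
```

Emit:
step_arm --targets '[[[0.009, -0.08, 0, 0, 0, 0, 0.45], [0, 0, 0, 0, 0, 0, 0.45], [-0.02, 0.2, 0, 0, 0, 0, 0.45], [-0.02, 0.2, 0, 0, 0, 0, 0.45], [0, 0, 0.8, 0, 0, 0, 0.45]]]'

```text
t: 13.58
ee_pos: [565.0, -29.8, 287.3]
orientation: [-2.084, -2.345, 0.006]
ft_force: [0.1, -0.4, 0.3]
width: 39.5
grasp_force: 0.0
```

Emit:
step_arm --targets '[[[0, 0.5, 0.8, 0, 0, 0, 0.45], [0, 1, 0.8, 0, 0, 0, 0.45], [0, 1, 0.5, 0, 0, 0, 0.45], [0, 1, 0, 0, 0, 0, 0.45], [0, 1, 0, 0, 0, 0, 0.45]]]'

```text
t: 14.2
ee_pos: [565.7, 195.0, 394.1]
orientation: [2.087, 2.347, 0.002]
ft_force: [-0.1, -0.2, -0.3]
width: 39.3
grasp_force: 0.0
```

Emit:
step_arm --targets '[[[0, 1, 0, 0, 0, 0, 0.45], [0, 1, 0, 0, 0, 0, 0.45], [0, 1, 0, 0, 0, 0, 0.45], [0, 1, 0, 0, 0, 0, 0.45], [0, 1, 0, 0, 0, 0, 0.45]]]'

```text
t: 14.82
ee_pos: [565.3, 445.0, 393.3]
orientation: [2.087, 2.348, -0.0]
ft_force: [0.6, -0.2, 0.4]
width: 39.5
grasp_force: 0.0
```

Run:
```python
from h import *
snap('scene','sc5');snap('top','top5')
print(readout.get_obs()['ee_pos'])
b=cv2.imread('pics/sc5.png')[190:310,110:410];b=cv2.resize(b,(750,300),interpolation=3)
a=cv2.imread('pics/top5.png')[135:245,195:445];a=cv2.resize(a,(750,330)[:2],interpolation=3)[:300]
cv2.imwrite('pics/m5.png',np.vstack([b,a]))
```

```text
[564.65461934 447.64504285 393.02539581]
```

View pics/m5.png

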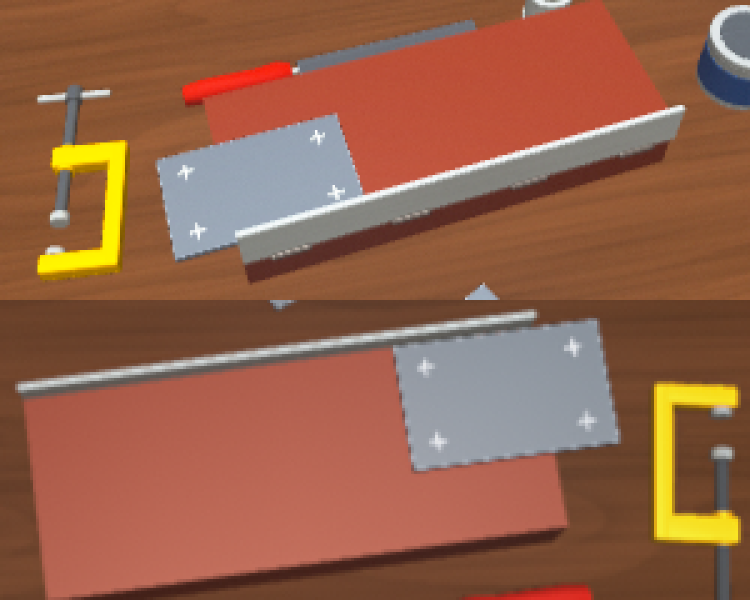

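The plate lies along the fence and overhangs on the clamp side; its corners in the top crop are (394,347), (598,319), (619,440) and (415,470). I'll measure the overhang and the gap.

Run:
```python
from h import *
np.set_printoptions(precision=1,suppress=True)
px=lambda L:[(195+u/3,135+(v-300)/3) for u,v in L]
p=led(ray('top5',px([(394,347),(598,319),(619,440),(415,470)]),71));print(p,p.mean(0))
print('ledge front R, side',led(ray('top5',px([(567,526),(555,455),(47,600),(24,395)]),65)))
print('fence top',led(ray('top5',px([(20,391),(535,318)]),90)))
e=(p[1]+p[2])/2-(p[0]+p[3])/2;print('yaw',np.arctan2(e[0],-e[1]))
```

```text
[[  81.1  -90.5]
 [  81.  -251.4]
 [ -17.1 -249.5]
 [ -18.3  -91. ]] [  31.7 -170.6]
ledge front R, side [[ -76.7 -199.4]
 [ -20.5 -200.3]
 [ -77.4  200.2]
 [  85.4  199.9]]
fence top [[  81.1  199.3]
 [  82.7 -198.5]]
yaw 0.003393321728557002
```

Overhang is about 50 mm, with the plate against the fence (back edge at 81, fence at 81–83) and yaw about 0.

```bash
python3 -c "
from h import *
print(ctrl.close_job())"
```

```text
the job is handed in; nothing more can be done
None
```

The job is handed in: the plate lies along the fence and sticks out about 50 mm past the ledge end on the clamp's side. I measured this from the top camera with the arm clear, and I have no judged result back.

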